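Pick the thinnest diffuser plate by feel and seat it in the copy stand

ROBOT

A 6-joint arm with a two-finger parallel gripper is mounted at the origin on a cart in front of the work surface, level with it; the furniture and walls round the work are solid. World frame = base frame: x ahead of the robot, y to its left, z up, the work surface at z = 0. Lengths are in m, angles in degrees, forces in N, time in s.
With the tool pointing down it reaches from about 0.35 to 0.875 m from the base axis. Payload 4.2 kg.
Tool frame: the origin (TCP) lies at the very end of the fingers, on their centre line; the grasp point (between the pads) lies 19 mm behind it; z points along the fingers, y is the line along which they close (so a half turn about z gives the same grasp; the last joint's range is limited). The gripper opens to 87 mm and grips with 3 to 60 N. Pads are 19 mm wide; open, the fingers measure 117 mm over their backs; the gripper's body (75 mm by 190 mm) begins 51 mm behind the grasp point.
Start: joints at [92.109, 22.042, 0.453, 0, -68.411, -14.817], TCP at [0.137, 0.61, 0.223] pointing down, gripper open.
Joint ranges: [-179.83, 179.83], [-69.29, 118.12], [-61.27, 80.66], [-181.25, 117.63], [-171.15, -9.14], [-177.46, 177.46]. Speed limits (degrees/s): [159.86, 159.86, 180, 180, 180, 180].

INTERFACE

Orientations are given as a 3x3 rotation matrix whose columns are the frame's x, y, z axes.
In Python, from station import sense, cams, r gives the robot as it stands. The module is installed in compiled form; this text tells all that it offers.
- The arm moves only by the tool step_arm, never from a script. Its argument "targets" is text: rows parted by semicolons, each of 4 numbers parted by spaces: the shift along the tool's x, y, z in cm, then the turn about the tool's z in degrees. In form: x y z turn; .... A call has 1 to 12 rows; each row shifts and turns the commanded pose from where the row before left it, along the tool's axes as they then stand; what a row does not reach is not made up. A row lasts 1/12 s, in which the tool goes at most 41.7 mm and 7.16 degrees, less where a joint would pass 70% of its speed; a pose out of reach is approached as far as the arm can. A call with a gripper value outside its range is refused whole. "claw" is the finger opening in cm, from 0 to 8.7, set as the call begins (left out, the last holds). The fingers move at their own pace and stop on an object; the grip force is fixed at half the most. Time passes only in rows, so rows that do not move let the fingers close. It gives the time, the measured TCP pose, the force, the opening and the grip force at its end, in the units of the state.
- sense(): the state, without advancing time (a new reading comes with each control period).
- cams.capture(name): name is "side" or "top"; returns a dict with "frame" (400x640x3 uint8, blue, green, red), "vertical_fov" (degrees; the focal length in pixels is half the picture's height over the tangent of half this angle, whatever the lens; pixels are square), "cx", "cy" (the principal point, pixels), "eye" and "rotation" of the camera in the world. Camera axes: x right, y down, z forward; pixel columns grow to the right and rows downward; lengths in m; the calibration is good to about 2 mm. A picture is of the moment at which its call begins. There is no depth.
- r.finish_job(): hands the job in; it is judged then, once.
The state is a dict: "time_s": time; "joints": joint angles; "joint_velocities": joint speeds; "effort": joint torques, N m; "tcp_pos": TCP position; "ee_rot": TCP orientation; "wrist_force": force on the tool from outside, world axes, zero at the start; "moment": the same for the moment, N m; "gripper_width": opening from 0.0 (shut) to 1.0 (fully open); "gripper_force": force on a finger pad.
Only numpy, scipy, OpenCV 4.12 (cv2) and the standard library are available. Lean on these libraries where they do the work, as an engineer would, in place of code of your own. Each camera call takes 0.05 s, during which the arm holds its last target. There are 200 camera calls.

TASK

Feel the three white diffuser plates in the wooden rack with the gripper to find the thinnest, and take only that one out. Seat it upright in the groove of the metal holder on the grey stand, gently, all the way down to the groove floor and pushed home along the groove against the end stop, and let go of it. Leave the other two plates in the rack and do not disturb the things nearby.

Things in the scene. Friction and masses are not known exactly. Their poses are not given: they have to be found in the camera images.
- rack: fixed wooden rack, 96 (x) x 156 (y) x 30 mm. Origin: middle of its underside. Three equal slots, 74 mm long in x, 16 mm wide in y, at its y = -55, 0 and +55 mm; slot floors 6 mm above its underside. Each slot holds one plate, whose thickness lies along the rack's y
- plate_a: one of three look-alike white diffuser plates, 70 mm long (its x), 100 mm tall (z); their thicknesses (y) are 9, 12.5 and 16 mm, but which is which is not known beforehand and changes place between starts: feel it with the gripper. About 0.11 kg, standing on its long edge in a rack slot, so its upper 76 mm are free. Origin: middle of the underside
- plate_b: one of three look-alike white diffuser plates, 70 mm long (its x), 100 mm tall (z); their thicknesses (y) are 9, 12.5 and 16 mm, but which is which is not known beforehand and changes place between starts: feel it with the gripper. About 0.11 kg, standing on its long edge in a rack slot, so its upper 76 mm are free. Origin: middle of the underside
- plate_c: one of three look-alike white diffuser plates, 70 mm long (its x), 100 mm tall (z); their thicknesses (y) are 9, 12.5 and 16 mm, but which is which is not known beforehand and changes place between starts: feel it with the gripper. About 0.11 kg, standing on its long edge in a rack slot, so its upper 76 mm are free. Origin: middle of the underside
- stand: fixed grey copy-stand base, 140 (x) x 120 (y) mm; origin: middle of its underside. An aluminium holder, 100 mm long in x, is clamped rigidly on it at an UNKNOWN place along the stand's y. Its groove runs along x, 11 mm wide (only the thinnest plate enters); the groove's middle lies anywhere from y = -28 to -8 mm: find it by touch or sight. Over 50 N between plate and stand is a failure
- groove_mid (a point): point on the groove floor (20 mm above the stand's underside) for the holder's middle setting, at the stand's x = 0, y = -18 mm; the real groove is up to 10 mm either side of it in the stand's y. A plate slid home has its middle at the stand's x = 0. The groove is open at its -x end (x = -50) and closed by an end stop, 56 mm high, face at x = +35 mm
- ledge_pt (a point): point of the stand at x = -12, y = +5, z = 36 mm, on the holder's flat ledge, which lies on the groove's +y side, 36 mm high and 41.5 mm wide from the groove, its groove edge rounded (5 mm radius). On the groove's -y side stands a fence, 12 mm thick, 56 mm high, 100 mm long, its vertical face flush with the groove's -y wall
- loupe: bystander, do not disturb. Origin: middle of its underside; film loupe with black top and clear foot, 42 mm across, 48 mm tall, behind the stand and rack
- reel: bystander, do not disturb. Origin: middle of its underside; film reel, 66 mm across, 40 mm tall, behind the stand
- lens_case: bystander, do not disturb. Origin: middle of its underside; clear lens case with black lid, 54 mm across, 42 mm tall, in front, between stand and rack
There are look-alikes about, which are no part of the job. Leave any pink, red or turquoise look-alike of the plate_c alone.

How it is judged:
By the outcome, as a careful person would: the job done as asked, in the order asked, and still so for the second after the job is handed in, with the robot touching nothing.
It also fails if it takes over 58 s, if anything falls off the work surface, if the arm or the gripper's body presses on something with over 40 N, if the wrist force passes 120 N, or if a joint passes its speed limit or range.

## Working session

There is one attempt and no reset: what is moved stays moved. The work goes in short steps, Python scripts to look and compute and a tool call to move; the robot and the scene stay as the last step left them, time stands still between calls to the robot, and variables do not carry over. Pictures are saved under pics/ and viewed, at most 10 in all, crops included, and the job is handed in when it is done.

Besides the shell and the picture viewer there is one more tool, called after "Emit:" as name(argument=value, ...) on one line, values as JSON. step_arm: Moves the arm, as the interface text tells. Its arguments: {"type":"object","properties":{"targets":{"type":"string"},"claw":{"type":"number"}},"required":["targets"]}

```bash
mkdir -p pics; cat > h.py <<'E'
import numpy as np,cv2
from station import sense,cams,r
def cap(n,f=None):
    c=cams.capture(n)
    if f: cv2.imwrite('pics/'+f,c['frame'])
    return c
def ray(c,u,v):
    f=200/np.tan(np.radians(c['vertical_fov']/2)); R=np.array(c['rotation'])
    return np.array(c['eye']),R@np.array([(u-c['cx'])/f,(v-c['cy'])/f,1])
def at(c,u,v,z):
    e,d=ray(c,u,v); return e+d*(z-e[2])/d[2]
def proj(c,p):
    f=200/np.tan(np.radians(c['vertical_fov']/2)); q=np.array(c['rotation']).T@(np.array(p)-c['eye'])
    return np.array([c['cx']+f*q[0]/q[2],c['cy']+f*q[1]/q[2]])
def st():
    s=sense()
    for k in ['time_s','tcp_pos','ee_rot','wrist_force','gripper_width','joints']: print(k,np.round(s[k],4).tolist())
E
python3 - <<'E'
from h import *
st()
import pickle
for n in ['top','side']:
    c=cap(n,n+'0.png'); pickle.dump({k:v for k,v in c.items()},open(n+'.pkl','wb'))
    print(n,c['vertical_fov'],c['cx'],c['cy'],np.round(c['eye'],3),np.round(c['rotation'],3).tolist())
E
```

```text
time_s 0.0
tcp_pos [0.1373, 0.6091, 0.2215]
ee_rot [[0.9755, -0.2202, -0.0004], [-0.2202, -0.9755, -0.0022], [0.0001, 0.0022, -1.0]]
wrist_force [-0.6753, 1.2106, -0.369]
gripper_width 0.9981
joints [92.1083, 22.091, 0.3805, -0.0299, -68.413, -14.8173]
top 52.96696799184516 320.29272852238967 197.04660243449808 [0.362 0.216 0.97 ] [[-0.013, -0.992, 0.124], [-1.0, 0.014, 0.007], [-0.009, -0.124, -0.992]]
side 50.219952881908206 320.7374438305337 198.67082547452083 [ 0.224 -0.539  0.681] [[0.94, -0.213, 0.265], [-0.34, -0.579, 0.741], [-0.005, -0.787, -0.617]]
```

View pics/top0.png

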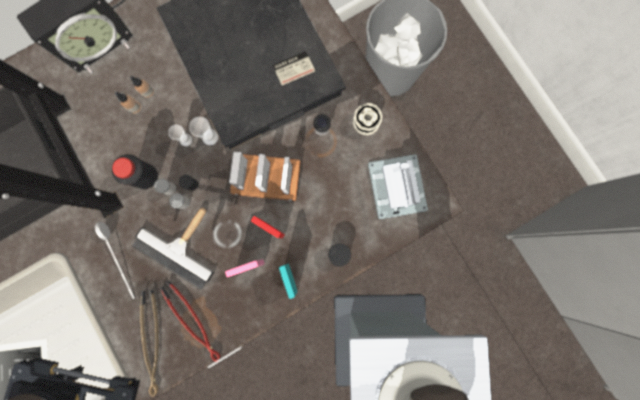

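View pics/side0.png

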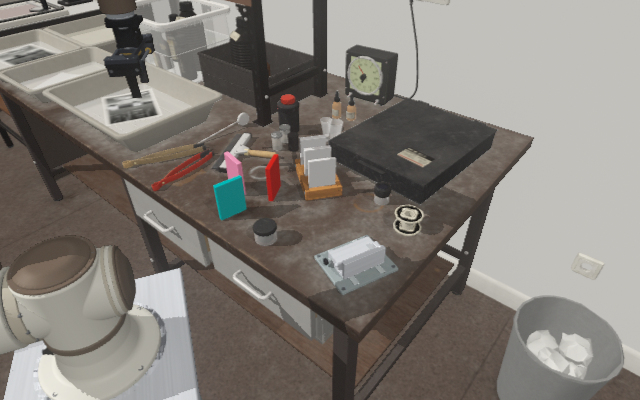

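The top view shows the rack around (265,178), with plates at about u=237, 261 and 286. The stand is at (398,187), the reel at (368,118), the loupe at (322,124) and the lens case at (340,255). I'll zoom in.

```bash
python3 - <<'E'
import cv2
a=cv2.imread('pics/top0.png'); b=cv2.imread('pics/side0.png')
p=cv2.resize(a[140:230,220:310],None,fx=4.4,fy=4.4,interpolation=cv2.INTER_CUBIC)
q=cv2.resize(a[140:230,355:445],None,fx=4.4,fy=4.4,interpolation=cv2.INTER_CUBIC)
cv2.imwrite('pics/c1.png',cv2.hconcat([p,q]))
E
```

```text
(no output)
```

View pics/c1.png

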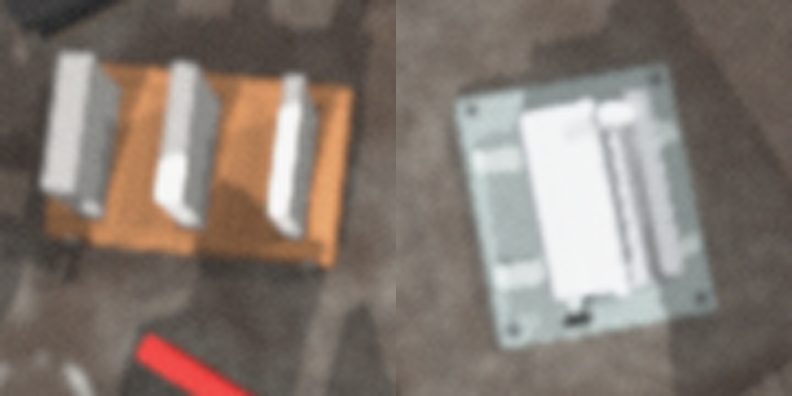

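The crop shows the plates' apparent thickness falling from left to right. The stand's ledge is on the left (+y), the fence on the right (-y) and the end stop at the far end (+x). Next I'll compute poses.

```bash
python3 - <<'E'
from h import *
import pickle
c=pickle.load(open('top.pkl','rb'))
R=lambda x,y:(220+x/4.4-.4,140+y/4.4-.4)
S=lambda x,y:(355+(x-396)/4.4-.4,140+y/4.4-.4)
print('rack corners z.03')
for p in [(352,88),(333,267),(45,237),(105,66)]: print(np.round(at(c,*R(*p),.03),4))
print('plate top corners')
for p in [(60,53),(93,54),(75,193),(41,188),(172,63),(198,65),(182,225),(156,200),(284,76),(306,78),(292,237),(270,208)]: print(np.round(at(c,*R(*p),.106),4))
q=[at(c,*S(*p),.008) for p in [(456,98),(668,66),(717,308),(502,348)]]
print('stand',np.round(q,4),'mid',np.mean(q,0))
q=np.array(q)
for a,b in [(0,1),(1,2),(3,2),(0,3)]:
    d=q[b]-q[a]; print(np.linalg.norm(d),np.degrees(np.arctan2(d[1],d[0])))
print('ledge', [np.round(at(c,*S(*p),.036),4) for p in [(521,113),(590,100),(625,292),(560,300)]])
print('fence/other .056',[np.round(at(c,*S(*p),.056),4) for p in [(600,105),(632,103),(645,90),(683,270),(660,275)]])
E
```

```text
rack corners z.03
[0.57   0.2707 0.03  ]
[0.4724 0.2815 0.03  ]
[0.4908 0.4364 0.03  ]
[0.5842 0.4051 0.03  ]
plate top corners
[0.5732 0.4124 0.106 ]
[0.5725 0.3958 0.106 ]
[0.5022 0.404  0.106 ]
[0.5049 0.4209 0.106 ]
[0.5673 0.3562 0.106 ]
[0.5661 0.3432 0.106 ]
[0.4854 0.3508 0.106 ]
[0.4981 0.3637 0.106 ]
[0.5598 0.3002 0.106 ]
[0.5586 0.2892 0.106 ]
[0.4786 0.2964 0.106 ]
[0.4933 0.3072 0.106 ]
stand [[ 0.5667  0.1046  0.008 ]
 [ 0.5831 -0.0134  0.008 ]
 [ 0.448  -0.0343  0.008 ]
 [ 0.4278  0.0834  0.008 ]] mid [0.50638514 0.03507508 0.008     ]
0.11911632787235207 -82.11906586794467
0.13669289377339064 -171.19714919427832
0.11947846402520401 -80.25290115338628
0.14057885879909343 -171.34441714685866
ledge [array([0.552 , 0.0732, 0.036 ]), array([0.5586, 0.0359, 0.036 ]), array([0.4547, 0.0212, 0.036 ]), array([0.4509, 0.0558, 0.036 ])]
fence/other .056 [array([0.5516, 0.0346, 0.056 ]), array([0.5525, 0.0178, 0.056 ]), array([0.5593, 0.0107, 0.056 ]), array([ 0.4637, -0.0051,  0.056 ]), array([0.4613, 0.0069, 0.056 ])]
```

Emit:
step_arm(targets="1.5 0.7 0 0;3.5 1.7 0 0;3.5 1.7 0 0;3.5 1.7 0 0;3.5 1.7 0 0;3.5 1.7 0 -1;3.5 1.7 0 -1;3.5 1.7 0 -1;3.5 1.7 0 -1;3.5 1.7 0 -1;3.5 1.7 0 -0.9;3.5 1.7 0 0", claw=4.5)

```text
time_s: 1.1
tcp_pos: [0.4946, 0.3415, 0.2225]
ee_rot: [[0.993, -0.118, -0.001], [-0.118, -0.993, -0.0], [-0.0, 0.0, -1.0]]
wrist_force: [-0.4, 0.2, -0.3]
gripper_width: 0.519
gripper_force: 0.0
```

Emit:
step_arm(targets="1.2 1.3 0 0;1.2 1.3 0 0;1.2 1.25 0 0;0 0 -0 0;0 0 3 0;0 0 3.5 0;0 0 3 0;0 0 0 0;0 0 0 0")

```text
time_s: 1.85
tcp_pos: [0.5239, 0.3006, 0.1265]
ee_rot: [[0.993, -0.118, -0.002], [-0.118, -0.993, -0.003], [-0.002, 0.003, -1.0]]
wrist_force: [0.8, 0.2, 1.6]
gripper_width: 0.519
gripper_force: 0.0
```

```bash
python3 - <<'E'
from h import *
a=cap('top'); b=cap('side')
st()
p=cv2.resize(a['frame'][120:220,215:315],None,fx=4,fy=4,interpolation=cv2.INTER_CUBIC)
q=cv2.resize(b['frame'][115:215,270:370],None,fx=4,fy=4,interpolation=cv2.INTER_CUBIC)
cv2.imwrite('pics/c2.png',cv2.hconcat([p,q]))
E
```

```text
time_s 1.95
tcp_pos [0.5258, 0.3023, 0.1297]
ee_rot [[0.9931, -0.1176, 0.0032], [-0.1176, -0.9931, 0.0018], [0.003, -0.0022, -1.0]]
wrist_force [0.2307, -0.0665, -0.1893]
gripper_width 0.5165
joints [45.2045, 24.6439, -9.7106, 0.0695, -55.4435, 38.0009]
```

View pics/c2.png

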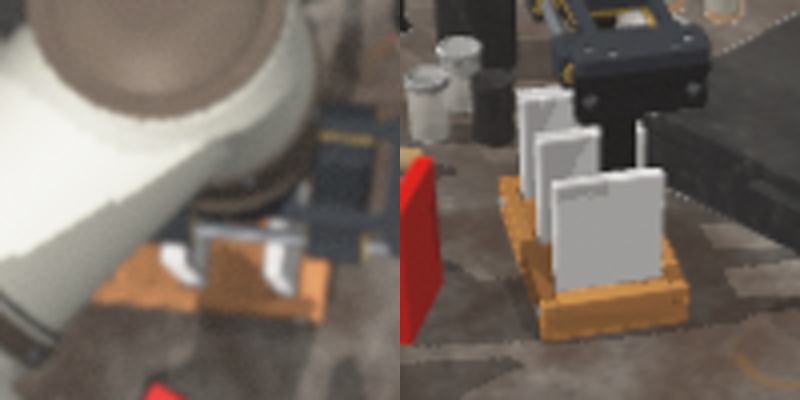

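The side crop shows a black finger ending near the front plate's top, at about (620,165) in the crop. I'll project the expected fingertips to check it.

```bash
python3 - <<'E'
from h import *
b=cap('side');s=sense();T=np.array(s['tcp_pos']);R=np.array(s['ee_rot'])
f=lambda p:np.round((proj(b,p)-[270,115])*4+[400,0])
print('wid',s['gripper_width'],T)
for o in (-.037,-.0225,0,.0225,.037): print(o,f(T+R@[0,o,0]))
for n,(x,y) in {'c':(.525,.299),'m':(.5315,.354),'l':(.538,.4085)}.items():
    for dx in (-.035,.035):
        print(n,f([x+dx*.993,y-dx*.118,.106]))
E
```

```text
wid 0.5188827468783477 [0.52585035 0.30251784 0.13014086]
-0.037 [590. 111.]
-0.0225 [595. 123.]
0 [603. 141.]
0.0225 [612. 161.]
0.037 [617. 174.]
c [549. 185.]
c [659. 171.]
m [531. 139.]
m [637. 126.]
l [515.  97.]
l [617.  84.]
```

Emit:
step_arm(targets="0 0.3 0 0;0 0 2 0;0 0 2.2 0;0 0 2 0;0 0 0 0;0 0 0 0")

```text
time_s: 2.5
tcp_pos: [0.5244, 0.2983, 0.0661]
ee_rot: [[0.993, -0.118, 0.0], [-0.118, -0.993, -0.0], [0.0, 0.0, -1.0]]
wrist_force: [-0.8, -0.2, 0.7]
gripper_width: 0.517
gripper_force: 0.0
```

Emit:
step_arm(targets="0 0 0 0;0 0 0 0;0 0 0 0;0 0 0 0;0 0 0 0;0 0 0 0", claw=2)

```text
time_s: 3.0
tcp_pos: [0.5244, 0.2985, 0.066]
ee_rot: [[0.993, -0.119, 0.001], [-0.119, -0.993, 0.001], [0.0, -0.001, -1.0]]
wrist_force: [-0.3, 0.0, -0.2]
gripper_width: 0.24
gripper_force: 0.0
```

Emit:
step_arm(targets="0 0 0 0;0 0 0 0;0 0 0 0;0 0 0 0", claw=0)

```text
time_s: 3.33
tcp_pos: [0.5243, 0.2984, 0.0656]
ee_rot: [[0.993, -0.118, -0.0], [-0.118, -0.993, -0.0], [0.0, 0.0, -1.0]]
wrist_force: [0.1, -0.3, 0.4]
gripper_width: 0.103
gripper_force: 30.0
```

The pads stop at 8.96 mm, so this is the 9 mm plate, the thinnest. I'll lift it.

Emit:
step_arm(targets="0 0 -0.5 0;0 0 -1 0;0 0 -2 0;0 0 -2.5 0;0 0 -2.5 0;0 1 0 0;0 2 0 0;0 3 0 0;0 3 0 0;0 3 0 0;0 3 0 0;0 3 0 0")

```text
time_s: 4.33
tcp_pos: [0.5022, 0.1181, 0.1509]
ee_rot: [[0.993, -0.118, 0.0], [-0.118, -0.993, 0.0], [0.0, -0.0, -1.0]]
wrist_force: [0.5, -0.1, -1.8]
gripper_width: 0.103
gripper_force: 30.0
```

Emit:
step_arm(targets="0.4 3 0 0;0 3 0 0;0 2 0 0;0 1.4 0 0;0 0 0 -5;0 0 0 -5;0 0 0 -5.5;0 0 0 0;0 0 0 0")

```text
time_s: 5.08
tcp_pos: [0.4955, 0.0256, 0.1508]
ee_rot: [[0.989, 0.148, 0.0], [0.148, -0.989, 0.0], [0.0, -0.0, -1.0]]
wrist_force: [0.0, 0.2, -1.8]
gripper_width: 0.103
gripper_force: 30.0
```

```bash
python3 - <<'E'
from h import *
a=cap('top'); b=cap('side')
st()
p=cv2.resize(a['frame'][130:230,345:445],None,fx=4,fy=4,interpolation=cv2.INTER_CUBIC)
q=cv2.resize(b['frame'][200:300,310:410],None,fx=4,fy=4,interpolation=cv2.INTER_CUBIC)
cv2.imwrite('pics/c3.png',cv2.hconcat([p,q]))
E
```

```text
time_s 5.1833
tcp_pos [0.4956, 0.0258, 0.1507]
ee_rot [[0.9888, 0.1493, 0.0001], [0.1493, -0.9888, 0.0001], [0.0001, -0.0001, -1.0]]
wrist_force [-0.7099, -0.6914, -1.5339]
gripper_width 0.1031
joints [21.7622, 13.5231, -23.2798, -0.0034, -53.1914, 76.827]
```

View pics/c3.png

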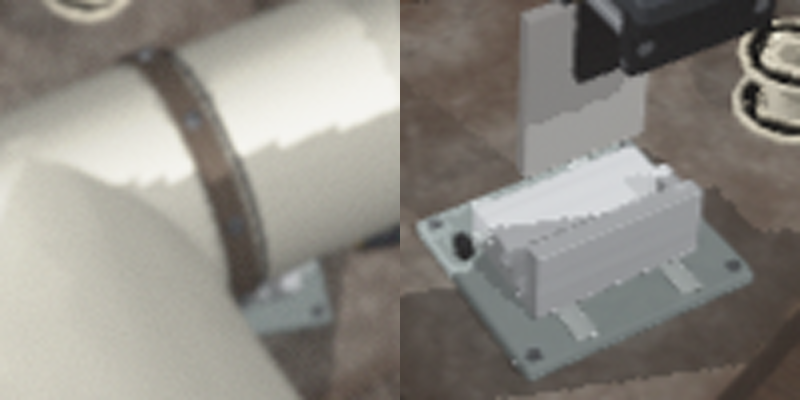

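The plate hangs straight at crop (580,90), above the holder. The fence's outer top edge runs from (535,253) to (700,188). I'll refine the stand pose from this side view.

```bash
python3 - <<'E'
from h import *
import pickle
c=pickle.load(open('side.pkl','rb'))
X=lambda x,y:(310+(x-400)/4-.4,200+y/4-.4)
S=np.array([.5064,.0351]);a=np.radians(8.6);ex=np.array([np.cos(a),np.sin(a)]);ey=np.array([-ex[1],ex[0]])
def loc(p,z):
    q=at(c,*X(*p),z); d=q[:2]-S; print(p,np.round(q[:2],4),'loc',np.round([d@ex*1e3,d@ey*1e3],1))
print('base');[loc(p,z) for z in (.008,) for p in [(418,226),(533,380),(753,275),(640,145)]]
print('fence .056');[loc(p,.056) for p in [(535,253),(700,188),(525,240)]]
print('ledge outer .036');[loc(p,.036) for p in [(472,205),(635,147)]]
print('plate bottom');[loc(p,.0911) for p in [(523,178),(642,135)]]
E
```

```text
base
(418, 226) [0.4304 0.0833] loc [-68.  59.]
(533, 380) [ 0.4492 -0.0363] loc [-67.2 -62.1]
(753, 275) [ 0.5847 -0.0115] loc [ 70.5 -57.8]
(640, 145) [0.5713 0.1001] loc [73.9 54.6]
fence .056
(535, 253) [0.4642 0.0012] loc [-46.8 -27.2]
(700, 188) [0.5619 0.0142] loc [ 51.8 -28.9]
(525, 240) [0.4629 0.0112] loc [-46.6 -17.1]
ledge outer .036
(472, 205) [0.4537 0.062 ] loc [-48.1  34.5]
(635, 147) [0.5536 0.073 ] loc [52.3 30.4]
plate bottom
(523, 178) [0.4643 0.0195] loc [-44.   -9.1]
(642, 135) [0.5325 0.0276] loc [ 24.7 -11.4]
```

Emit:
step_arm(targets="0 0 1 0;0 0 2 0;0 0 1.5 0;0 0 0.6 0;0 0 0 0;0 0 0 0")

```text
time_s: 5.68
tcp_pos: [0.4961, 0.0259, 0.0998]
ee_rot: [[0.989, 0.151, 0.0], [0.151, -0.989, -0.0], [0.0, 0.0, -1.0]]
wrist_force: [-0.3, 0.8, -0.6]
gripper_width: 0.102
gripper_force: 30.0
```

Emit:
step_arm(targets="0 0.1 0 0;0 0.1 0 0;0 0.1 0 0;0 0.1 0 0;0 0 0 0;0 0 0 0")

```text
time_s: 6.18
tcp_pos: [0.4964, 0.0218, 0.0998]
ee_rot: [[0.989, 0.151, 0.0], [0.151, -0.989, 0.0], [0.0, -0.0, -1.0]]
wrist_force: [0.6, 0.9, -1.1]
gripper_width: 0.099
gripper_force: 30.0
```

Emit:
step_arm(targets="0 0.1 0 0;0 0.05 0 0;0 0.05 0 0;0 0 0 0;0 0 0 0")

```text
time_s: 6.6
tcp_pos: [0.4966, 0.0199, 0.0995]
ee_rot: [[0.989, 0.151, -0.0], [0.151, -0.989, -0.0], [-0.0, 0.0, -1.0]]
wrist_force: [0.1, -0.2, -0.7]
gripper_width: 0.104
gripper_force: 30.0
```

Emit:
step_arm(targets="0 0.05 0 0;0 0.05 0 0;0 0 0 0;0 0 0 0")

```text
time_s: 6.93
tcp_pos: [0.4968, 0.0189, 0.0995]
ee_rot: [[0.989, 0.151, -0.0], [0.151, -0.989, 0.0], [-0.0, -0.0, -1.0]]
wrist_force: [0.6, 0.7, -1.2]
gripper_width: 0.105
gripper_force: 30.0
```

Emit:
step_arm(targets="0 0.05 0 0;0 0.05 0 0;0 0 0 0;0 0 0 0")

```text
time_s: 7.27
tcp_pos: [0.497, 0.0179, 0.0996]
ee_rot: [[0.989, 0.151, 0.0], [0.151, -0.989, -0.0], [0.0, 0.0, -1.0]]
wrist_force: [0.4, 0.4, -1.6]
gripper_width: 0.1
gripper_force: 30.0
```

Emit:
step_arm(targets="0 0.05 0 0;0 0.05 0 0;0 0 0 0;0 0 0 0")

```text
time_s: 7.6
tcp_pos: [0.4971, 0.017, 0.0996]
ee_rot: [[0.989, 0.151, 0.0], [0.151, -0.989, 0.0], [0.0, -0.0, -1.0]]
wrist_force: [0.2, -0.2, -1.2]
gripper_width: 0.104
gripper_force: 30.0
```

Emit:
step_arm(targets="0 0.05 0 0;0 0.03 0 0;0 0 0 0;0 0 0 0")

```text
time_s: 7.93
tcp_pos: [0.4971, 0.0166, 0.0996]
ee_rot: [[0.988, 0.151, 0.0], [0.151, -0.988, 0.001], [0.0, -0.001, -1.0]]
wrist_force: [-1.4, 4.6, -0.8]
gripper_width: 0.102
gripper_force: 30.0
```

Contact with the fence came at tool y ≈ 0.0168. I'll back off about 1 mm and lower.

Emit:
step_arm(targets="0 -0.14 0 0;0 0 0 0;0 0 0.2 0;0 0 0.2 0;0 0 0.2 0;0 0 0 0;0 0 0 0")

```text
time_s: 8.52
tcp_pos: [0.4969, 0.0173, 0.0933]
ee_rot: [[0.989, 0.151, -0.001], [0.151, -0.989, -0.0], [-0.001, 0.0, -1.0]]
wrist_force: [-0.4, 0.0, -1.7]
gripper_width: 0.103
gripper_force: 30.0
```

Emit:
step_arm(targets="0 0 0.2 0;0 0 0.2 0;0 0 0.2 0;0 0 0 0;0 0 0 0")

```text
time_s: 8.93
tcp_pos: [0.4969, 0.0175, 0.0873]
ee_rot: [[0.989, 0.151, -0.0], [0.151, -0.989, -0.0], [-0.0, 0.0, -1.0]]
wrist_force: [-0.2, 0.1, -1.3]
gripper_width: 0.097
gripper_force: 30.0
```

Emit:
step_arm(targets="0 0 0.2 0;0 0 0.2 0;0 0 0.2 0;0 0 0 0;0 0 0 0")

```text
time_s: 9.35
tcp_pos: [0.4969, 0.0175, 0.0814]
ee_rot: [[0.989, 0.151, -0.0], [0.151, -0.989, -0.0], [-0.0, 0.0, -1.0]]
wrist_force: [-0.4, 0.2, -1.1]
gripper_width: 0.1
gripper_force: 30.0
```

Emit:
step_arm(targets="0 0 0.05 0;0 0 0.05 0;0 0 0 0;0 0 0 0")

```text
time_s: 9.68
tcp_pos: [0.497, 0.0175, 0.0806]
ee_rot: [[0.989, 0.151, 0.0], [0.151, -0.989, 0.0], [0.0, -0.0, -1.0]]
wrist_force: [0.0, 0.3, -0.5]
gripper_width: 0.102
gripper_force: 30.0
```

Emit:
step_arm(targets="0 0 0.04 0;0 0 0.03 0;0 0 0 0;0 0 0 0")

```text
time_s: 10.02
tcp_pos: [0.497, 0.0175, 0.0799]
ee_rot: [[0.989, 0.151, 0.0], [0.151, -0.989, 0.0], [0.0, -0.0, -1.0]]
wrist_force: [0.7, 0.1, -0.3]
gripper_width: 0.1
gripper_force: 30.0
```

Emit:
step_arm(targets="0 0 0.04 0;0 0 0.02 0;0 0 0 0;0 0 0 0")

```text
time_s: 10.35
tcp_pos: [0.4971, 0.0175, 0.0795]
ee_rot: [[0.988, 0.151, 0.0], [0.151, -0.988, 0.0], [0.0, 0.0, -1.0]]
wrist_force: [-0.6, 0.3, 1.0]
gripper_width: 0.102
gripper_force: 30.0
```

Emit:
step_arm(targets="0 0 0.03 0;0 0 0.02 0;0 0 0 0;0 0 0 0")

```text
time_s: 10.68
tcp_pos: [0.4971, 0.0175, 0.0795]
ee_rot: [[0.988, 0.151, 0.0], [0.151, -0.988, -0.0], [0.0, 0.0, -1.0]]
wrist_force: [-1.7, 0.5, 5.1]
gripper_width: 0.105
gripper_force: 30.0
```

It is on the floor. Now I'll slide it towards the end stop.

Emit:
step_arm(targets="0 0 -0.04 0;0.2 0 0 0;0.2 0 0 0;0.2 0 0 0;0.1 0 0 0;0 0 0 0;0 0 0 0")

```text
time_s: 11.27
tcp_pos: [0.5014, 0.0178, 0.0796]
ee_rot: [[0.989, 0.151, -0.006], [0.151, -0.989, -0.002], [-0.006, 0.001, -1.0]]
wrist_force: [-7.3, 1.1, 11.2]
gripper_width: 0.103
gripper_force: 30.0
```

Emit:
step_arm(targets="0.1 0 0 0;0.05 0 0 0;0 0 0 0;0 0 0 0")

```text
time_s: 11.6
tcp_pos: [0.5016, 0.0177, 0.0797]
ee_rot: [[0.989, 0.151, -0.008], [0.151, -0.989, -0.002], [-0.009, 0.001, -1.0]]
wrist_force: [-10.8, 1.7, 14.6]
gripper_width: 0.104
gripper_force: 30.0
```

Emit:
step_arm(targets="0.05 0 0 0;0.05 0 0 0;0 0 0 0;0 0 0 0")

```text
time_s: 11.93
tcp_pos: [0.5018, 0.0177, 0.0797]
ee_rot: [[0.989, 0.151, -0.01], [0.151, -0.989, -0.003], [-0.01, 0.001, -1.0]]
wrist_force: [-12.4, 0.5, 16.5]
gripper_width: 0.098
gripper_force: 30.0
```

It stopped about 5 mm earlier than my estimate of home, possibly jammed by pitching. I'll relax, raise slightly and slide again.

Emit:
step_arm(targets="-0.2 0 0 0;-0.3 0 0 0;0 0 -0.05 0;0 0 -0.05 0;0 0 0 0;0 0 0 0")

```text
time_s: 12.43
tcp_pos: [0.5017, 0.0183, 0.0798]
ee_rot: [[0.989, 0.151, -0.0], [0.151, -0.989, -0.0], [-0.0, -0.0, -1.0]]
wrist_force: [-0.0, -0.3, -0.5]
gripper_width: 0.106
gripper_force: 30.0
```

```bash
python3 - <<'E'
from h import *
b=cap('side');st()
cv2.imwrite('pics/c4.png',cv2.resize(b['frame'][210:300,310:410],None,fx=6,fy=6,interpolation=cv2.INTER_CUBIC))
E
```

```text
time_s 12.4833
tcp_pos [0.5016, 0.0183, 0.0798]
ee_rot [[0.9885, 0.151, -0.0003], [0.151, -0.9885, -0.0], [-0.0003, -0.0, -1.0]]
wrist_force [-0.7313, -0.5417, -1.6033]
gripper_width 0.1065
joints [20.6458, 19.3368, -27.4385, -0.0057, -43.2396, 78.0452]
```

View pics/c4.png

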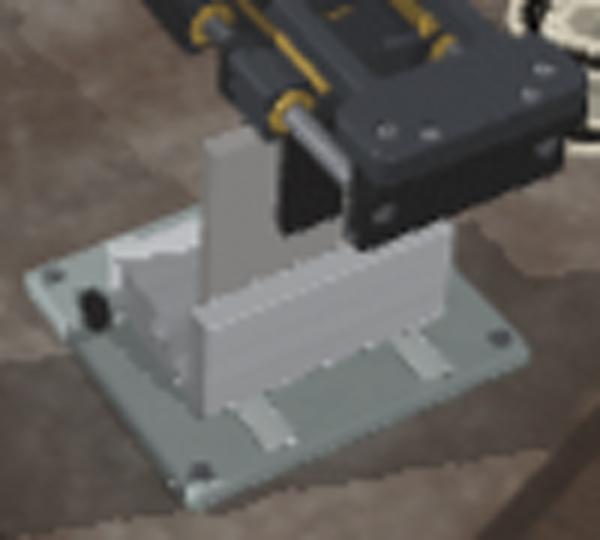

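The picture shows the plate standing in the groove, with its near edge at about (205,140) in the crop. I'll measure that edge against the fence end and keep trying to slide.

```bash
python3 - <<'E'
from h import *
import pickle
c=pickle.load(open('side.pkl','rb'))
X=lambda x,y:(310+x/6-.4,210+y/6-.4)
S=np.array([.5064,.0351]);a=np.radians(8.6);ex=np.array([np.cos(a),np.sin(a)]);ey=np.array([-ex[1],ex[0]])
def loc(p,z):
    q=at(c,*X(*p),z); d=q[:2]-S; print(p,z,np.round([d@ex*1e3,d@ey*1e3],1))
loc((206,140),.120);loc((207,145),.120)
loc((203,315),.056);loc((193,302),.056);loc((453,228),.056)
loc((25,285),.008);loc((193,505),.008);loc((530,358),.008)
E
```

```text
(206, 140) 0.12 [-38.  -11.3]
(207, 145) 0.12 [-38.9 -13.4]
(203, 315) 0.056 [-45.6 -25.5]
(193, 302) 0.056 [-45.5 -18.8]
(453, 228) 0.056 [ 51.  -31.9]
(25, 285) 0.008 [-70.   56.7]
(193, 505) 0.008 [-68.  -59.2]
(530, 358) 0.008 [ 69.1 -60. ]
```

Emit:
step_arm(targets="0.15 0 0 0;0.15 0 0 0;0.1 0 0 0;0 0 0 0;0 0 0 0")

```text
time_s: 12.9
tcp_pos: [0.5055, 0.0188, 0.0801]
ee_rot: [[0.989, 0.151, -0.0], [0.151, -0.989, -0.0], [-0.0, 0.0, -1.0]]
wrist_force: [0.2, 0.5, -1.4]
gripper_width: 0.101
gripper_force: 30.0
```

It slides freely, so that was a friction jam. Continuing.

Emit:
step_arm(targets="0.05 0 0 0;0.05 0 0 0;0 0 0 0;0 0 0 0")

```text
time_s: 13.23
tcp_pos: [0.5064, 0.019, 0.0802]
ee_rot: [[0.989, 0.151, 0.0], [0.151, -0.989, 0.0], [0.0, -0.0, -1.0]]
wrist_force: [-0.6, -0.3, -1.5]
gripper_width: 0.105
gripper_force: 30.0
```

Emit:
step_arm(targets="0.05 0 0 0;0.05 0 0 0;0 0 0 0;0 0 0 0")

```text
time_s: 13.57
tcp_pos: [0.5074, 0.0191, 0.0802]
ee_rot: [[0.989, 0.151, 0.0], [0.151, -0.989, 0.0], [0.0, -0.0, -1.0]]
wrist_force: [-0.2, -0.4, -0.6]
gripper_width: 0.1
gripper_force: 30.0
```

Emit:
step_arm(targets="0.05 0 0 0;0.05 0 0 0;0 0 0 0;0 0 0 0")

```text
time_s: 13.9
tcp_pos: [0.5081, 0.0192, 0.0801]
ee_rot: [[0.989, 0.151, -0.001], [0.151, -0.989, -0.0], [-0.001, 0.0, -1.0]]
wrist_force: [-1.0, 0.1, -0.1]
gripper_width: 0.102
gripper_force: 30.0
```

Emit:
step_arm(targets="0.05 0 0 0;0.05 0 0 0;0 0 0 0;0 0 0 0")

```text
time_s: 14.23
tcp_pos: [0.5082, 0.0191, 0.0799]
ee_rot: [[0.989, 0.151, -0.003], [0.151, -0.989, -0.001], [-0.003, 0.0, -1.0]]
wrist_force: [-5.1, -0.1, 2.0]
gripper_width: 0.099
gripper_force: 30.0
```

Emit:
step_arm(targets="0.05 0 0 0;0 0 0 0;0 0 0 0")

```text
time_s: 14.48
tcp_pos: [0.5082, 0.0191, 0.0799]
ee_rot: [[0.989, 0.151, -0.004], [0.151, -0.989, -0.001], [-0.004, 0.0, -1.0]]
wrist_force: [-6.5, 0.4, 2.0]
gripper_width: 0.1
gripper_force: 30.0
```

This is the end stop: the x force rose with little z force. I'll ease off, set it down on the floor and check.

Emit:
step_arm(targets="-0.1 0 0 0;0 0 0.03 0;0 0 0.03 0;0 0 0.03 0;0 0 0 0;0 0 0 0")

```text
time_s: 14.98
tcp_pos: [0.5082, 0.019, 0.0795]
ee_rot: [[0.989, 0.151, -0.002], [0.151, -0.989, -0.001], [-0.002, 0.0, -1.0]]
wrist_force: [-5.8, -0.7, 3.8]
gripper_width: 0.101
gripper_force: 30.0
```

Emit:
step_arm(targets="-0.02 0 0 0;0 0 0 0")

```text
time_s: 15.15
tcp_pos: [0.5082, 0.019, 0.0795]
ee_rot: [[0.989, 0.151, -0.001], [0.151, -0.989, -0.001], [-0.001, 0.0, -1.0]]
wrist_force: [-5.9, -1.8, 3.8]
gripper_width: 0.105
gripper_force: 30.0
```

Emit:
step_arm(targets="0 0 0 0;0 0 0 0;0 0 0 0;0 0 0 0;0 0 0 0;0 0 0 0", claw=3.5)

```text
time_s: 15.65
tcp_pos: [0.5091, 0.0195, 0.0793]
ee_rot: [[0.988, 0.151, 0.001], [0.151, -0.988, 0.0], [0.001, -0.0, -1.0]]
wrist_force: [0.4, 0.3, 0.3]
gripper_width: 0.385
gripper_force: 0.0
```

Emit:
step_arm(targets="0 0 -0.5 0;0 0 -1.5 0;0 0 -2 0;0 0 -2.5 0;0 0 -2.5 0;0 0 0 0;0 0 0 0")

```text
time_s: 16.23
tcp_pos: [0.5096, 0.0197, 0.1711]
ee_rot: [[0.989, 0.151, 0.004], [0.151, -0.989, 0.002], [0.004, -0.001, -1.0]]
wrist_force: [0.5, 0.3, -0.1]
gripper_width: 0.398
gripper_force: 0.0
```

```bash
python3 - <<'E'
from h import *
b=cap('side');st()
cv2.imwrite('pics/c5.png',cv2.resize(b['frame'][130:300,270:430],None,fx=3.5,fy=3.5,interpolation=cv2.INTER_CUBIC))
E
```

```text
time_s 16.2833
tcp_pos [0.5086, 0.0194, 0.1697]
ee_rot [[0.9886, 0.1509, 0.001], [0.1509, -0.9886, 0.0008], [0.0011, -0.0006, -1.0]]
wrist_force [0.0078, -0.4048, -0.7261]
gripper_width 0.4017
joints [20.4691, 13.4918, -20.1523, -0.0246, -56.2875, 78.222]
```

View pics/c5.png

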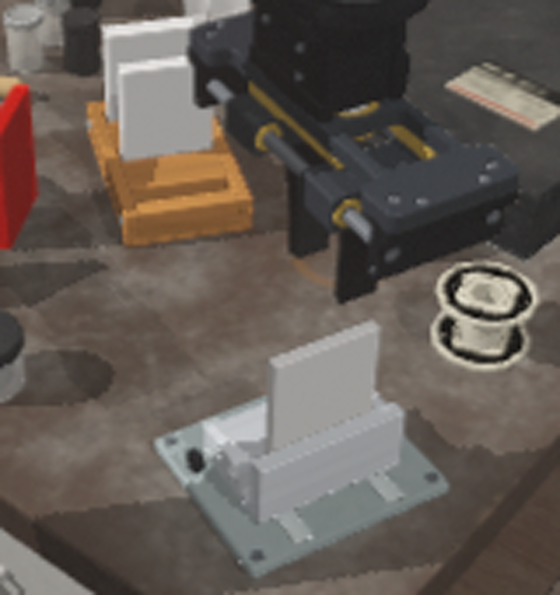

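The plate stands upright in the groove, top edge from (272,360) to (378,325) in the crop, and the other two are still in the rack. A quick numeric check follows.

```bash
python3 - <<'E'
from h import *
import pickle
c=pickle.load(open('side.pkl','rb'))
X=lambda x,y:(270+x/3.5-.4,130+y/3.5-.4)
S=np.array([.5064,.0351]);a=np.radians(8.6);ex=np.array([np.cos(a),np.sin(a)]);ey=np.array([-ex[1],ex[0]])
for p,z in [((269,362),.12),((273,369),.12),((379,323),.12),((379,332),.12),((257,518),.01),((253,458),.056),((258,470),.056),((404,407),.056)]:
    q=at(c,*X(*p),z)[:2]-S; print(p,z,np.round([q@ex*1e3,q@ey*1e3],1))
E
```

```text
(269, 362) 0.12 [-33.9 -13.8]
(273, 369) 0.12 [-34.9 -19.7]
(379, 323) 0.12 [ 37.8 -16. ]
(379, 332) 0.12 [ 33.5 -22.4]
(257, 518) 0.01 [-45.2 -25.7]
(253, 458) 0.056 [-46.  -20.2]
(258, 470) 0.056 [-48.3 -29.5]
(404, 407) 0.056 [ 53.8 -27.6]
```

The contact felt right, but the image is only good to about 2 mm. There is plenty of time, so I'll confirm with a gentle push of the closed fingers on the plate's free edge.

Emit:
step_arm(targets="-2 0 0 0;-3 0 0 0;-1 0 0 0;0 0 0 0;0 0 2 0;0 0 3 0;0 0 3 0;0 0 2 0;0 0 0.4 0;0 0 0 0;0 0 0 0", claw=0)

```text
time_s: 17.2
tcp_pos: [0.4505, 0.0105, 0.0657]
ee_rot: [[0.988, 0.152, 0.001], [0.152, -0.988, -0.0], [0.001, 0.0, -1.0]]
wrist_force: [-0.1, -0.2, 0.1]
gripper_width: 0.003
gripper_force: 0.0
```

Emit:
step_arm(targets="0.4 0 0 0;0.3 0 0 0;0.2 0 0 0;0.1 0 0 0;0 0 0 0;0 0 0 0")

```text
time_s: 17.7
tcp_pos: [0.4593, 0.0117, 0.0655]
ee_rot: [[0.989, 0.151, 0.0], [0.151, -0.989, 0.0], [0.0, -0.0, -1.0]]
wrist_force: [0.2, 0.4, -0.3]
gripper_width: 0.009
gripper_force: 0.0
```

Emit:
step_arm(targets="0.1 0 0 0;0.1 0 0 0;0.1 0 0 0;0 0 0 0;0 0 0 0")

```text
time_s: 18.12
tcp_pos: [0.4622, 0.0122, 0.0652]
ee_rot: [[0.989, 0.151, -0.0], [0.151, -0.989, -0.0], [-0.0, 0.0, -1.0]]
wrist_force: [-0.4, 0.3, 0.1]
gripper_width: 0.006
gripper_force: 0.0
```

Emit:
step_arm(targets="0.1 0 0 0;0.1 0 0 0;0 0 0 0;0 0 0 0")

```text
time_s: 18.45
tcp_pos: [0.4643, 0.0125, 0.0652]
ee_rot: [[0.989, 0.151, 0.0], [0.151, -0.989, -0.0], [0.0, 0.0, -1.0]]
wrist_force: [0.3, 0.0, -0.1]
gripper_width: 0.003
gripper_force: 0.0
```

Emit:
step_arm(targets="0.05 0 0 0;0.05 0 0 0;0 0 0 0;0 0 0 0")

```text
time_s: 18.78
tcp_pos: [0.4649, 0.0126, 0.0652]
ee_rot: [[0.989, 0.151, -0.0], [0.151, -0.989, -0.0], [-0.0, 0.0, -1.0]]
wrist_force: [-1.5, -0.0, 0.3]
gripper_width: 0.007
gripper_force: 0.4
```

Emit:
step_arm(targets="0.05 0 0 0;0.05 0 0 0;0 0 0 0;0 0 0 0")

```text
time_s: 19.12
tcp_pos: [0.465, 0.0124, 0.0651]
ee_rot: [[0.989, 0.151, -0.002], [0.151, -0.989, -0.001], [-0.002, 0.0, -1.0]]
wrist_force: [-5.3, -0.1, 3.9]
gripper_width: 0.005
gripper_force: 2.4
```

Emit:
step_arm(targets="0.05 0 0 0;0 0 0 0;0 0 0 0")

```text
time_s: 19.37
tcp_pos: [0.465, 0.0123, 0.0651]
ee_rot: [[0.989, 0.151, -0.003], [0.151, -0.989, -0.001], [-0.003, 0.0, -1.0]]
wrist_force: [-6.2, -0.5, 5.4]
gripper_width: 0.004
gripper_force: 3.1
```

The plate is solid against the stop. I'll back off, rise and hand in.

Emit:
step_arm(targets="-0.2 0 0 0;-0.8 0 0 0;-1.5 0 0 0;0 0 -2 0;0 0 -3 0;0 0 -3 0;0 0 -3 0;0 0 0 0;0 0 0 0;0 0 0 0")

```text
time_s: 20.2
tcp_pos: [0.4417, 0.0092, 0.175]
ee_rot: [[0.989, 0.151, 0.001], [0.151, -0.989, 0.001], [0.001, -0.001, -1.0]]
wrist_force: [-0.6, -0.3, -0.4]
gripper_width: 0.006
gripper_force: 0.0
```

```bash
python3 - <<'E'
from h import *
b=cap('side');st()
cv2.imwrite('pics/c6.png',cv2.resize(b['frame'][130:300,270:430],None,fx=3.5,fy=3.5,interpolation=cv2.INTER_CUBIC))
E
```

```text
time_s 20.25
tcp_pos [0.4413, 0.009, 0.1744]
ee_rot [[0.9885, 0.151, -0.001], [0.151, -0.9885, -0.0], [-0.001, -0.0001, -1.0]]
wrist_force [0.7592, 0.248, -0.6949]
gripper_width 0.0038
joints [22.3815, 6.6601, -28.1463, -0.0247, -55.2466, 76.3153]
```

View pics/c6.png

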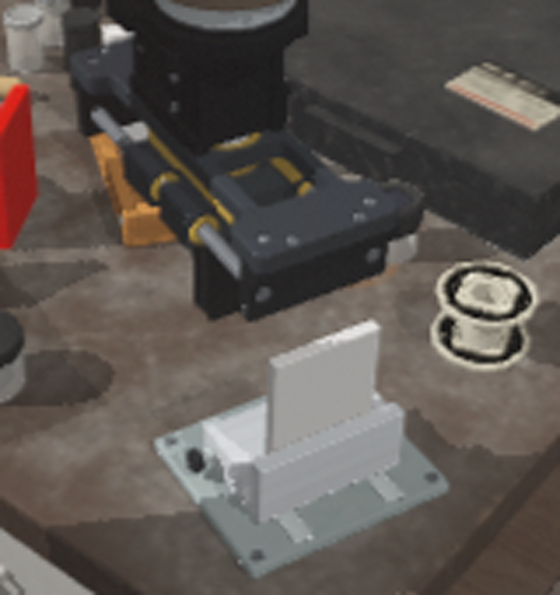

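The plate stands upright in the same place, with its top edge at (272,360) to (378,325), and the gripper is clear of it.

```bash
python3 -c "
from station import r
print(r.finish_job())"
```

```text
the job is handed in; nothing more can be done
None
```

The thinnest plate is seated upright in the groove, down on the floor and home against the end stop, and released; I felt only that plate, because its 9 mm reading already identified it, and left the other two in the rack unfelt.

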